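Centre a top-heavy valve on the bench scale by fingertip and take the weighing

ROBOT

A 6-joint arm with a two-finger parallel gripper is mounted at the origin on the work surface. World frame = base frame: x ahead of the robot, y to its left, z up, the work surface at z = 0. Lengths are in m, angles in rad, forces in N, time in s.
With the tool pointing down it reaches from about 0.275 to 0.825 m from the base axis. Payload 4.9 kg.
Tool frame: the origin (TCP) lies midway between the tips of the shut fingers; the grasp point (between the pads) lies 19 mm behind it; z points along the fingers, x is the direction in which the jaws open and shut, and the axes are right-handed (so a half turn about z gives the same grasp; the last joint's range is limited). The gripper opens to 85 mm and grips with 20 to 120 N. Pads are 22 mm wide; open, the fingers measure 114 mm over their backs; the gripper's body (76 mm by 85 mm) begins 54 mm behind the grasp point. The pads swing forward as they close: fully open they stand 13 mm farther back than shut.
Start: joints at [1.096, 0.326, -0.193, 1.052, 0, 1.437], TCP at [0.184, 0.518, 0.231] pointing down, gripper open.
Joint ranges: [-2.65, 2.65], [-0.97, 1.79], [-1.3, 1.35], [-1.93, 2.1], [-1.47, 1.37], [-3.14, 3.14]. Speed limits (rad/s): [2.57, 2.57, 3.14, 3.14, 3.14, 3.14].

INTERFACE

Orientations are given as a 3x3 rotation matrix whose columns are the frame's x, y, z axes.
In Python, from plant import env gives the robot as it stands.
- The arm moves only by the tool jog_arm, never from a script. Its argument "deltas" is a list of rows, each an object of numbers: "x", "y", "z": the shift along the tool's x, y, z in mm; "ax", "ay", "az": the turn, a rotation vector about the tool's x, y, z in degrees. A call has exactly 8 rows; each row shifts and turns the pose as measured when the row begins, along the tool's axes as they then stand; what a row does not reach is not made up. A row lasts 1/10 s, in which the tool goes at most 50 mm and 8.59 degrees, less where a joint would pass 70% of its speed; a pose out of reach is approached as far as the arm can. A call with a gripper value outside its range is refused whole. "grip" is the opening, from 0 (shut) to 1 (fully open), set as the call begins (left out, the last holds). The fingers move at their own pace and stop on an object; "force" is the grip in N (left out, the last holds). Time passes only in rows, so rows that do not move let the fingers close, or fill a call up. It gives the time, the measured TCP pose, the force and the opening at its end, in the units of the state.
- env.get_obs(): the state, without advancing time (a new reading comes with each control period).
- env.grab_frame(name): name is "side" or "top" or "wrist"; returns a dict with "color" (420x560x3 uint8, red, green, blue), "K" (3x3 intrinsics, pixels), "world_from_camera" (4x4, takes a point from camera to world coordinates). Camera axes: x right, y up, looking along -z (the intrinsics and any distortion apply to the point x, -y, -z); pixel columns grow to the right and rows downward; lengths in m; the calibration is good to about 2 mm. A picture is of the moment at which its call begins. There is no depth.
- env.sign_off(): hands the job in, once; it reports no verdict.
Trained networks look in the newest picture that a camera, given by its name, has taken for a name from the list of things; names that differ only in an ending like _2 or _b are one class to them, and where a whole thing is asked for, a point or a joint stands for the part that bears it (a point fixed in the world has none). Each returns a list of dicts, best first, with "conf" (0 to 1); they miss things now and then, are a little off and sometimes report something else, mostly with a low value. They report only what shows in the picture. A call takes as long as a camera call. They do not tell look-alikes from the thing itself.
- env.masks_of(camera, query): "pixels" (420x560 bool, what is visible of it).
- env.pinpoint(camera, query): "at" ([x, y, z] in m, in the coordinates of the camera as it stood for that picture, good to about 4 mm: a listed point, or the origin of a listed thing).
The state is a dict: "time": time; "joint_positions": joint angles; "qd": joint speeds; "tau": joint torques, N m; "position": TCP position; "eef_rot": TCP orientation; "contact_force": force on the tool from outside, world axes, zero at the start; "wrist_torque": the same for the moment, N m; "finger_gap": finger opening in m.
Only numpy, scipy, OpenCV 4.12 (cv2) and the standard library are available. Lean on these libraries where they do the work, as an engineer would, in place of code of your own. Each camera call takes 0.05 s, during which the arm holds its last target. There are 200 camera calls.

TASK

The small brass valve stands off-centre on the round pan of the bench scale. With light taps or nudges of the fingertips, without pinching, lifting or toppling it, centre it on the pan so that its foot flange stands wholly inside the engraved ring; let go of it, then press the key on the scale's front panel right down to take the weighing and move clear. Leave everything else on the bench where it stands.

Things in the scene. Friction and masses are not known exactly. Their poses are not given: they have to be found in the camera images.
- valve: Loose top-heavy brass valve, 51 mm tall, 0.17-0.35 kg, upright on the pan, 22 to 36 mm off its centre in any direction. Origin: centre of its underside, z up. Sole 30 mm wide; foot flange 44 mm (widest part) from 5 to 13 mm up; neck 20 mm; cap 36 mm from 31 to 51 mm up. Pushed low it slides (1 to 3 N) and stops with the push; pushed at the cap it may topple. Over 15 N is too rough.
- pan: The scale's flat round steel pan, fixed (it does not give or turn), 120 mm in diameter and 6 mm thick, without a rim. Origin: centre of its top face, 70 mm above the table. An engraved dark ring of 60 mm diameter, flush with the surface, is concentric with it. z up; its x and y directions mean nothing.
- scale: Grey bench scale, fixed; position and yaw (within 0.6 rad) vary. Origin on the table below the pan's centre; x points from the control panel towards the pan, z up. Housing 250 x 200 mm, from x = -165 to +85 mm, y = -100 to +100 mm, top 45 mm above the table. The display is a flat blank window; the key lies at x = -130 mm, y = 0.
- key_top (a point): Centre of the upper face of the scale's only key, a round push button of 28 mm diameter on the housing's top near the front edge, 130 mm from the pan's axis; the face stands about 67 mm above the table when not pressed.
- key (a joint): Travel of the key, straight down: 0 when released, 0.006 m when fully pressed. A spring pushes it back; fully down takes about 4 N.
- weight: Bystander: steel calibration weight with a knob, 34 mm diameter, 58 mm tall, on the table beside the scale (left). Origin: centre of its underside.
- fitting: Bystander: brass pipe fitting with a collar of 38 mm diameter, 46 mm tall, on the table beside the scale (right). Origin: centre of its underside.
- nut: Bystander: round steel nut, 36 mm diameter, 17 mm tall, on the table beside the scale (right, near the panel). Origin: centre of its underside.
- tape: Bystander: roll of tape core, 90 mm outer diameter, 48 mm tall, on the table at the right. Origin: centre of its underside.
- driver: Bystander: screwdriver lying on the table at the left, 26 mm high, 200 mm long. Origin: its middle, on the table; x points from handle to tip.
- carton: Bystander: cardboard carton 80 x 100 x 60 mm on the table at the left. Origin: centre of its underside.
- tin: Bystander: white box 80 x 55 x 40 mm on the table at the right. Origin: centre of its underside.
Mind the look-alikes: they are no part of the job. Leave any orange or turquoise look-alike of the valve alone.

How it is judged:
On the way, in this order (a step that is already met when the one before it is completed fails the run):
1. the valve stands upright and still inside the ring, untouched (horizontal distance between valve and pan below 0.008 m and angle between valve's own z axis and vertical below 0.08 rad and contact force between the fingers and valve below 0.05 N and linear speed of valve below 0.01 m/s and z of valve in the frame of pan between -0.004 and 0.004 m), for 0.3 s.
2. the key is pressed right down with the valve still inside the ring (value of joint key above 0.0045 m and horizontal distance between valve and pan below 0.008 m and angle between valve's own z axis and vertical below 0.08 rad), for 0.05 s.
At the end, for the whole second after the job is handed in: The valve stands upright (tilt under 0.08 rad) and still on the pan, its axis within 8 mm of the pan's centre, so that its flange is wholly inside the ring; the key has been pressed at least 4.5 mm after the valve was centred and let go, and is released again (horizontal distance between valve and pan below 0.008 m and angle between valve's own z axis and vertical below 0.08 rad and linear speed of valve below 0.01 m/s and z of valve in the frame of pan between -0.004 and 0.004 m and value of joint key below 0.002 m); the robot touches nothing.
It fails at once if the valve is tipped by more than 0.35 rad (angle between valve's own z axis and vertical above 0.35 rad).
It fails at once if the valve is lifted off the pan (z of valve in the frame of pan above 0.008 m).
It fails at once if the valve falls off the pan (z of valve in the frame of pan below -0.008 m).
It fails at once if the valve is pinched or hit with more than 15 N (contact force between any of the fingers, the arm and valve above 15 N).
It fails at once if a bystander is moved by more than 15 mm (distance of any of weight, fitting, nut, tape, driver, carton, tin from where it was at the start of the episode above 0.015 m).
It also fails if it takes over 48 s, if anything falls off the work surface, if the arm or the gripper's body presses on something with over 40 N, if the wrist force passes 120 N, or if a joint passes its speed limit or range.

## Working session

There is one attempt and no reset: what is moved stays moved. The work goes in short steps, Python scripts to look and compute and a tool call to move; the robot and the scene stay as the last step left them, time stands still between calls to the robot, and variables do not carry over. Pictures are saved under pics/ and viewed, about 8 in all and at most 12, crops included, and the job is handed in when it is done.

Besides the shell and the picture viewer there is one more tool, called after ">>>" in YAML: its name, and indented under it one key for each argument. jog_arm: Moves the arm, as the interface text tells. Its arguments: {"type":"object","properties":{"deltas":{"type":"array"},"grip":{"type":"number"},"force":{"type":"number"}},"required":["deltas"]}

```bash
mkdir -p pics; cat > h.py <<'E'
import numpy as np, cv2
from plant import env
np.set_printoptions(precision=4,suppress=True)
def snap(n,f=None):
    d=env.grab_frame(n)
    if f: cv2.imwrite('pics/'+f,cv2.cvtColor(d['color'],cv2.COLOR_RGB2BGR))
    return d
def pin(d,n,q):
    T=d['world_from_camera']
    return [(round(r['conf'],2),T[:3,:3]@np.array(r['at'])+T[:3,3]) for r in env.pinpoint(n,q)[:3]]
def px(d,p):
    T=d['world_from_camera'];c=T[:3,:3].T@(np.array(p)-T[:3,3]);K=d['K']
    return K[:2,:2]@np.array([c[0],-c[1]])/-c[2]+K[:2,2]
def ray(d,uv,z):
    T=d['world_from_camera'];K=d['K'];a=np.linalg.solve(K,[uv[0],uv[1],1]);v=T[:3,:3]@(a*[1,-1,-1]);o=T[:3,3]
    return o+v*(z-o[2])/v[2]
E
python3 - <<'E'
from h import *
o=env.get_obs();print(o['time'],o['position'],o['eef_rot'],o['finger_gap'])
ims=[]
for n in('top','side'):
    d=snap(n,n+'0.png')
    print(n,d['K'][0,0],d['world_from_camera'][:3], [k for k in d])
    for q in('valve','pan','key_top','scale','weight','fitting','nut'):
        for c,p in pin(d,n,q): print(q,c,p,px(d,p))
print(env.get_obs()['time'])
E
```

```text
0.0 [0.1836 0.5178 0.2305] [[ 0.3343  0.9425 -0.0008]
 [ 0.9425 -0.3343 -0.0016]
 [-0.0017 -0.0002 -1.    ]] 0.08527640106895075
top 394.4659803682943 [[ 0.0306  0.995  -0.0954  0.4645]
 [-0.9993  0.0282 -0.026  -0.0144]
 [-0.0232  0.0961  0.9951  0.9819]] ['color', 'K', 'world_from_camera']
valve 0.75 [0.3548 0.1114 0.0007] [240.5213 293.9078]
valve 0.74 [0.7333 0.3203 0.0028] [165.0469 141.053 ]
valve 0.6 [0.5817 0.3909 0.0033] [133.6864 199.0746]
pan 0.92 [0.6254 0.1085 0.0708] [242.5142 180.1469]
key_top 0.69 [0.5158 0.0359 0.0678] [271.9404 227.7985]
weight 0.68 [0.4802 0.1793 0.0012] [215.3644 241.8997]
fitting 0.71 [0.7365 0.0073 0.0005] [287.4821 142.9421]
fitting 0.52 [0.6231 0.108  0.0685] [242.8159 181.2803]
nut 0.66 [ 0.6137 -0.0525 -0.0021] [309.7812 191.5599]
side 394.96457468686816 [[ 0.8344  0.3818 -0.3975  0.1721]
 [-0.5509  0.5522 -0.6258 -0.6009]
 [-0.0195  0.7412  0.671   0.7483]] ['color', 'K', 'world_from_camera']
valve 0.85 [ 0.3585  0.1109 -0.0032] [195.7081 248.2512]
valve 0.73 [ 0.6082 -0.1358 -0.0021] [331.206  266.6778]
valve 0.66 [ 0.7337  0.3196 -0.0046] [274.0996 162.6301]
pan 0.64 [0.6214 0.111  0.0666] [279.8443 190.8017]
key_top 0.57 [0.518  0.0427 0.0665] [260.4841 219.5385]
scale 0.86 [ 0.6248  0.1093 -0.0026] [281.6901 209.5172]
weight 0.57 [ 0.4808  0.1773 -0.0013] [225.7587 215.332 ]
fitting 0.63 [ 0.7401  0.0041 -0.0003] [336.7242 213.8843]
nut 0.56 [ 0.611  -0.06   -0.0033] [313.4908 247.7455]
nut 0.56 [0.4812 0.1765 0.0032] [225.8377 214.2371]
0.8
```

View pics/top0.png

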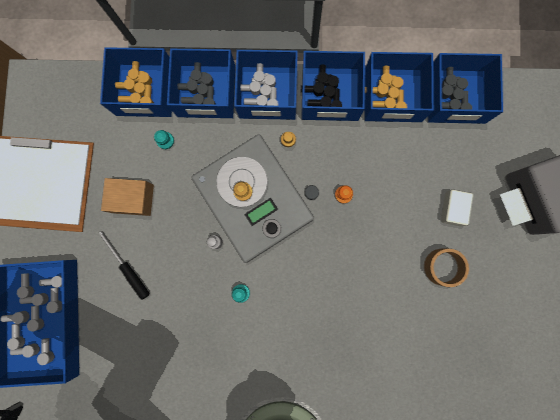

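View pics/side0.png

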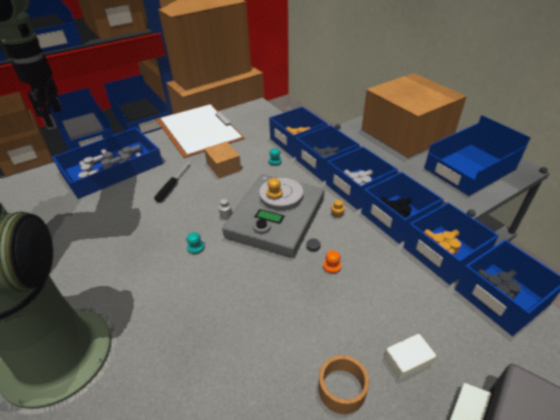

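The top view shows the valve on the pan's near side (cap about (242,188)). The pan centre is about (242,181) and the key about (272,228). The look-alikes are elsewhere on the bench. Next I'll measure the valve and pan positions by colour segmentation.

```bash
cat > loc.py <<'E'
from h import *
def blob(m,near=None):
    n,l,s,c=cv2.connectedComponentsWithStats(m.astype(np.uint8)); i=1+np.argmax(s[1:,4]); return l==i
def brass(d,c,r):
    im=cv2.cvtColor(d['color'],cv2.COLOR_RGB2HSV).astype(int)
    m=(im[...,1]>110)&(im[...,0]>10)&(im[...,0]<32)&(im[...,2]>60)
    yy,xx=np.mgrid[:420,:560]; m&=(xx-c[0])**2+(yy-c[1])**2<r*r
    return blob(m)
def fitvalve(d,m,x0):
    # silhouette fit: project valve outline (stack of discs) and match mask
    from scipy.optimize import minimize
    prof=[(0,15),(5,15),(5,22),(13,22),(13,10),(31,10),(31,18),(51,18)]
    t=np.linspace(0,2*np.pi,32,endpoint=False)
    S=8
    ys,xs=np.where(m);x1,y1=xs.min()-8,ys.min()-8;w,h=xs.max()-x1+9,ys.max()-y1+9
    M=cv2.resize(m[y1:y1+h,x1:x1+w].astype(np.uint8),None,fx=S,fy=S,interpolation=cv2.INTER_NEAREST)
    def cost(p):
        I=np.zeros_like(M)
        for (za,ra),(zb,rb) in zip(prof[::2],prof[1::2]):
            P=[px(d,[p[0]+r/1000*np.cos(a),p[1]+r/1000*np.sin(a),.07+z/1000]) for z,r in((za,ra),(zb,rb)) for a in t]
            P=((np.array(P)-[x1,y1]+.5)*S).astype(np.int32)
            cv2.fillConvexPoly(I,cv2.convexHull(P),1)
        return (I!=M).sum()/S/S
    r=minimize(cost,x0,method='Nelder-Mead',options=dict(initial_simplex=np.array(x0)+[[0,0],[.006,0],[0,.006]],xatol=2e-4,fatol=.2))
    return r.x,r.fun,m.sum()
E
python3 - <<'E'
from loc import *
for n,c in(('top',(242,190)),('side',(274,188))):
    d=snap(n); m=brass(d,c,16)
    print(n,fitvalve(d,m,[.6,.11]))
    for q in ('pan','key_top'):
        r=env.masks_of(n,q)
        if r:
            M=r[0]['pixels']; ys,xs=np.where(M); print(q,r[0]['conf'],M.sum(),xs.min(),xs.max(),ys.min(),ys.max())
        print([p for p in pin(d,n,q)])
    cv2.imwrite('pics/c_%s.png'%n,cv2.resize(cv2.cvtColor(d['color'],4)[c[1]-50:c[1]+60,c[0]-70:c[0]+70],None,fx=5,fy=5,interpolation=cv2.INTER_CUBIC))
E
```

```text
top (array([0.5981, 0.1059]), np.float64(43.046875), np.int64(278))
pan 0.97 1625 217 266 158 206
[(0.84, array([0.6214, 0.109 , 0.0695]))]
[(0.53, array([0.5139, 0.0338, 0.0665]))]
side (array([0.5971, 0.1024]), np.float64(71.71875), np.int64(241))
pan 0.76 712 260 302 179 207
[(0.65, array([0.4174, 0.4048, 0.0026])), (0.59, array([0.6235, 0.1124, 0.0671]))]
key_top 0.62 89 256 266 219 228
[(0.67, array([0.518 , 0.0399, 0.0667]))]
```

View pics/c_top.png

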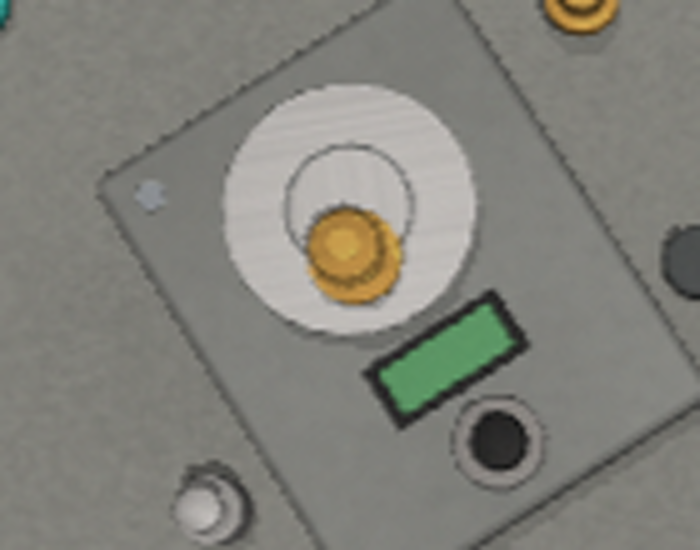

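The crop shows the ring centre at full-frame pixel (241.8,181.4) and the flange centre about (242.8,191.4). So the valve is about 26 mm off the centre, towards −x. I'll bring the gripper to a hover.

>>> jog_arm:
  deltas:
    - {"x":-25,"y":42}
    - {"x":-25,"y":42}
    - {"x":-25,"y":42}
    - {"x":-25,"y":42}
    - {"x":-25,"y":42}
    - {"x":-25,"y":42}
    - {"x":-25,"y":42}
    - {"x":-25,"y":42}
  grip: 0.3

```text
invalid input at $.deltas[0]: expected keys x, y, z, ax, ay, az
```

```bash
python3 - <<'E'
from h import *
o=env.get_obs();print(o['time'],o['position'],o['eef_rot'],o['finger_gap'])
R=o['eef_rot'];print(R.T@(np.array([.535,.092,.2])-o['position'])*1000)
E
```

```text
1.3 [0.1838 0.5184 0.2313] [[ 0.3342  0.9425  0.    ]
 [ 0.9425 -0.3342  0.    ]
 [ 0.      0.     -1.    ]] 0.0855288696907708
[-284.4941  473.4889   31.2938]
```

>>> jog_arm:
  deltas:
    - {"x":-25,"y":42,"z":0,"ax":0,"ay":0,"az":0}
    - {"x":-25,"y":42,"z":0,"ax":0,"ay":0,"az":0}
    - {"x":-25,"y":42,"z":0,"ax":0,"ay":0,"az":0}
    - {"x":-25,"y":42,"z":0,"ax":0,"ay":0,"az":0}
    - {"x":-25,"y":42,"z":0,"ax":0,"ay":0,"az":0}
    - {"x":-25,"y":42,"z":0,"ax":0,"ay":0,"az":0}
    - {"x":-25,"y":42,"z":0,"ax":0,"ay":0,"az":0}
    - {"x":-25,"y":42,"z":0,"ax":0,"ay":0,"az":0}
  grip: 0.3

```text
time: 2.1
position: [0.4391, 0.2161, 0.2317]
eef_rot: [[0.32, 0.947, 0.004], [0.947, -0.32, 0.005], [0.006, 0.002, -1.0]]
contact_force: [0.6, 1.1, 0.7]
finger_gap: 0.0254
```

```bash
python3 - <<'E'
from h import *
o=env.get_obs();print(o['time'],o['position'],o['eef_rot'],o['finger_gap'])
R=o['eef_rot'];print(R.T@(np.array([.535,.092,.2])-o['position'])*1000)
E
```

```text
2.1 [0.4391 0.2161 0.2317] [[ 0.3204  0.9473  0.0038]
 [ 0.9473 -0.3204  0.005 ]
 [ 0.0059  0.002  -1.    ]] 0.025440740376589683
[-87.0412 130.5174  31.4045]
```

>>> jog_arm:
  deltas:
    - {"x":-22,"y":33,"z":8,"ax":0,"ay":0,"az":0}
    - {"x":-22,"y":33,"z":8,"ax":0,"ay":0,"az":0}
    - {"x":-22,"y":33,"z":8,"ax":0,"ay":0,"az":0}
    - {"x":-21,"y":32,"z":7,"ax":0,"ay":0,"az":0}
    - {"x":0,"y":0,"z":0,"ax":0,"ay":0,"az":-7.5}
    - {"x":0,"y":0,"z":0,"ax":0,"ay":0,"az":-7.5}
    - {"x":0,"y":0,"z":0,"ax":0,"ay":0,"az":-7.5}
    - {"x":0,"y":0,"z":0,"ax":0,"ay":0,"az":-7.5}

```text
time: 2.9
position: [0.5446, 0.0783, 0.1996]
eef_rot: [[-0.203, 0.979, 0.009], [0.979, 0.203, 0.005], [0.003, 0.009, -1.0]]
contact_force: [0.2, -0.5, 0.3]
finger_gap: 0.0256
```

```bash
python3 - <<'E'
from h import *
d=snap('wrist','w1.png')
for q in('valve','pan','key_top'):
    for c,p in pin(d,'wrist',q): print(q,c,p,px(d,p))
o=env.get_obs();print(o['time'],o['position'],o['eef_rot'],o['finger_gap'],d['world_from_camera'])
E
```

```text
valve 0.96 [ 0.6054 -0.1347  0.    ] [ 77.02  198.329]
valve 0.92 [0.6026 0.1071 0.0692] [301.5207 266.0232]
valve 0.42 [0.7354 0.3154 0.003 ] [438.5561 369.544 ]
key_top 0.67 [0.5181 0.0374 0.0677] [241.794  158.6241]
3.1 [0.5445 0.0787 0.1997] [[-0.1954  0.9807  0.0088]
 [ 0.9807  0.1954  0.0048]
 [ 0.003   0.0096 -0.9999]] 0.025833743259890303 [[-0.2032 -0.9434 -0.2621  0.4789]
 [ 0.9791 -0.1952 -0.0565  0.0636]
 [ 0.0022 -0.2681  0.9634  0.3414]
 [ 0.      0.      0.      1.    ]]
```

View pics/w1.png

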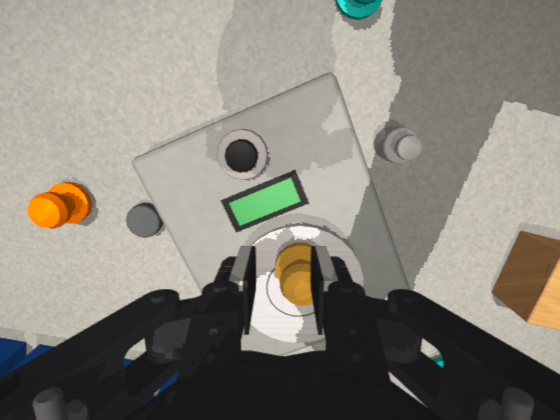

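The wrist view shows the flange near (297,262) and part of the ring around (293,290). The key is at (242,156). Next I'll compute rays from the two overhead views.

```bash
cat >> loc.py <<'E'
def fitpan(d,x0=(.623,.110)):
    # maximise bright-inside/dark-outside gradient along the 120 mm rim, plus dark ring at 60 mm
    from scipy.optimize import minimize
    g=cv2.GaussianBlur(cv2.cvtColor(d['color'],cv2.COLOR_RGB2GRAY).astype(np.float32),(0,0),.7)
    t=np.linspace(0,2*np.pi,180,endpoint=False)
    def samp(p,r):
        P=np.array([px(d,[p[0]+r*np.cos(a),p[1]+r*np.sin(a),.07]) for a in t],np.float32)
        return cv2.remap(g,P[:,0].copy(),P[:,1].copy(),cv2.INTER_LINEAR).ravel()
    def c(p): return -np.clip(samp(p,.0575)-samp(p,.063),-40,40).mean()-np.clip(samp(p,.033)+samp(p,.027)-2*samp(p,.030),-30,30).mean()
    b=min(((c((x0[0]+i/1e3,x0[1]+j/1e3)),i,j) for i in range(-8,9,2) for j in range(-8,9,2)))
    s=np.array(x0)+np.array(b[1:])/1e3
    r=minimize(c,s,method='Nelder-Mead',options=dict(initial_simplex=s+[[0,0],[.0015,0],[0,.0015]],xatol=1e-4))
    return r.x,r.fun
E
python3 - <<'E'
from loc import *
for n,c,r in(('top',(242,190),18),('side',(274,188),18),('wrist',(298,272),45)):
    d=snap(n); m=brass(d,c,r)
    print(n,fitpan(d),fitvalve(d,m,[.6,.106]))
    if n=='top': print(ray(d,(241.8,181.4),.07),ray(d,(242.8,191.4),.083))
    if n=='wrist': print(ray(d,(242,156),.067))
E
```

```text
Traceback (most recent call last):
  File "loc.py", line 8, in brass
    return blob(m)
  File "loc.py", line 3, in blob
    n,l,s,c=cv2.connectedComponentsWithStats(m.astype(np.uint8)); i=1+np.argmax(s[1:,4]); return l==i
                                                                      ~~~~~~~~~^^^^^^^^^
ValueError: attempt to get argmax of an empty sequence
```

```bash
python3 - <<'E'
from loc import *
t=cv2.cvtColor(cv2.imread('pics/top0.png'),4)
d0=dict(snap('top'),color=t); m=brass(d0,(242,190),18)
print('top0',fitpan(d0),fitvalve(d0,m,[.6,.106]),ray(d0,(241.8,181.4),.07),ray(d0,(242.8,191.4),.083))
t=cv2.cvtColor(cv2.imread('pics/side0.png'),4)
d0=dict(snap('side'),color=t); m=brass(d0,(274,188),18)
print('side0',fitpan(d0),fitvalve(d0,m,[.6,.106]))
d=snap('wrist'); m=brass(d,(298,272),45)
print('wrist',fitpan(d),fitvalve(d,m,[.6,.106]),ray(d,(242,156),.067))
E
```

```text
top0 (array([0.6228, 0.1111]), np.float64(-61.103233337402344)) (array([0.5978, 0.1056]), np.float64(43.0625), np.int64(278)) [0.6225 0.1102 0.07  ] [0.597  0.1051 0.083 ]
side0 (array([0.6223, 0.1077]), np.float64(-30.905941009521484)) (array([0.5981, 0.1034]), np.float64(73.4375), np.int64(239))
wrist (array([0.6241, 0.1082]), np.float64(-33.65147399902344)) (array([0.5979, 0.1048]), np.float64(897.921875), np.int64(1899)) [0.5157 0.0378 0.067 ]
```

>>> jog_arm:
  deltas:
    - {"x":8,"y":4,"z":10,"ax":0,"ay":0,"az":0}
    - {"x":7,"y":3,"z":15,"ax":0,"ay":0,"az":0}
    - {"x":0,"y":0,"z":20,"ax":0,"ay":0,"az":0}
    - {"x":0,"y":0,"z":20,"ax":0,"ay":0,"az":0}
    - {"x":0,"y":0,"z":20,"ax":0,"ay":0,"az":0}
    - {"x":0,"y":0,"z":20,"ax":0,"ay":0,"az":0}
    - {"x":0,"y":0,"z":9,"ax":0,"ay":0,"az":0}
    - {"x":0,"y":0,"z":0,"ax":0,"ay":0,"az":0}

```text
time: 4.1
position: [0.5501, 0.1009, 0.0787]
eef_rot: [[-0.196, 0.981, 0.01], [0.981, 0.195, 0.007], [0.005, 0.011, -1.0]]
contact_force: [0.3, 0.3, 0.6]
finger_gap: 0.0256
```

```bash
python3 - <<'E'
from loc import *
d=snap('wrist','w2.png')
o=env.get_obs();print(o['time'],o['position'],o['eef_rot'],o['finger_gap'],o['contact_force'])
R=o['eef_rot'];P=np.array([.623,.110,.075])
print('pan in tool',R.T@(P-o['position'])*1000,'valve',R.T@(np.array([.598,.105,.075])-o['position'])*1000,fitpan(d))
E
```

```text
4.15 [0.5504 0.1009 0.0793] [[-0.1955  0.9806  0.0108]
 [ 0.9807  0.1955  0.0068]
 [ 0.0046  0.0119 -0.9999]] 0.025616466521685876 [-0.2082  0.3092 -0.116 ]
pan in tool [-5.301  72.9051  5.142 ] valve [-5.3161 47.4118  4.8385] (array([0.6139, 0.1014]), np.float64(-11.152219772338867))
```

View pics/w2.png

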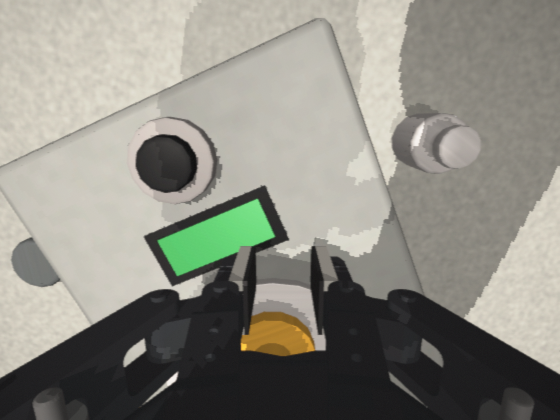

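The wrist view shows the flange top at about (277,335), a little left of the finger midline (282). I'll shift −5 mm in x, lower slightly and approach.

>>> jog_arm:
  deltas:
    - {"x":-3,"y":0,"z":2,"ax":0,"ay":0,"az":0}
    - {"x":-2,"y":3,"z":2,"ax":0,"ay":0,"az":0}
    - {"x":0,"y":4,"z":0,"ax":0,"ay":0,"az":0}
    - {"x":0,"y":3,"z":0,"ax":0,"ay":0,"az":0}
    - {"x":0,"y":2,"z":0,"ax":0,"ay":0,"az":0}
    - {"x":0,"y":2,"z":0,"ax":0,"ay":0,"az":0}
    - {"x":0,"y":2,"z":0,"ax":0,"ay":0,"az":0}
    - {"x":0,"y":2,"z":0,"ax":0,"ay":0,"az":0}

```text
time: 4.95
position: [0.5732, 0.0996, 0.079]
eef_rot: [[-0.195, 0.981, 0.016], [0.981, 0.195, 0.007], [0.004, 0.017, -1.0]]
contact_force: [-2.3, -0.3, 0.4]
finger_gap: 0.0256
```

```bash
cat > st.py <<'E'
from loc import *
o=env.get_obs();print(o['time'],o['position'],o['finger_gap'],o['contact_force'])
R=o['eef_rot'];P=np.array([.623,.110,.075])
print('pan in tool',R.T@(P-o['position'])*1000,R[2])
E
python3 st.py
```

```text
4.95 [0.5732 0.0996 0.079 ] 0.025620350388317167 [-2.3256 -0.3196  0.4014]
pan in tool [ 0.4699 50.8357  4.9167] [ 0.0039  0.0175 -0.9998]
```

Contact was made at 2.3 N. I'll lower slightly, level the tool, and push on gently.

>>> jog_arm:
  deltas:
    - {"x":0,"y":0,"z":2,"ax":0.5,"ay":0,"az":0}
    - {"x":0,"y":0,"z":1,"ax":0.5,"ay":0,"az":0}
    - {"x":0,"y":2,"z":0,"ax":0,"ay":0,"az":0}
    - {"x":0,"y":2,"z":0,"ax":0,"ay":0,"az":0}
    - {"x":0,"y":2,"z":0,"ax":0,"ay":0,"az":0}
    - {"x":0,"y":2,"z":0,"ax":0,"ay":0,"az":0}
    - {"x":0,"y":2,"z":0,"ax":0,"ay":0,"az":0}
    - {"x":0,"y":0,"z":0,"ax":0,"ay":0,"az":0}

```text
time: 5.75
position: [0.5806, 0.1013, 0.0755]
eef_rot: [[-0.195, 0.981, -0.008], [0.981, 0.195, 0.002], [0.004, -0.008, -1.0]]
contact_force: [-2.8, -0.3, 3.1]
finger_gap: 0.0257
```

```bash
cat >> st.py <<'E'
d=snap('side');c=px(d,[.610,.107,.1]);m=brass(d,c,18);v=fitvalve(d,m,[.612,.107])
print('side valve',v,'valve in tool',R.T@(np.r_[v[0],.075]-o['position'])*1000)
I=cv2.cvtColor(d['color'],4);x,y=c.astype(int)
w=cv2.cvtColor(snap('wrist')['color'],4)
a=cv2.resize(I[y-40:y+40,x-40:x+40],(400,400),interpolation=cv2.INTER_CUBIC)
b=cv2.resize(w[220:380,200:360],(400,400),interpolation=cv2.INTER_CUBIC)
cv2.imwrite('pics/s_%d.png'%(o['time']*100),np.hstack([a,b]))
E
python3 st.py; ls pics
```

```text
5.75 [0.5806 0.1013 0.0755] 0.0256891250525553 [-2.7624 -0.2812  3.0686]
pan in tool [ 0.252  43.3287  0.1206] [ 0.0037 -0.0079 -1.    ]
side valve (array([0.6645, 0.1685]), np.float64(43.0), np.int64(43)) valve in tool [49.5356 95.44   -0.1109]
c_side.png
c_top.png
s_575.png
side0.png
top0.png
w1.png
w2.png
```

View pics/s_575.png

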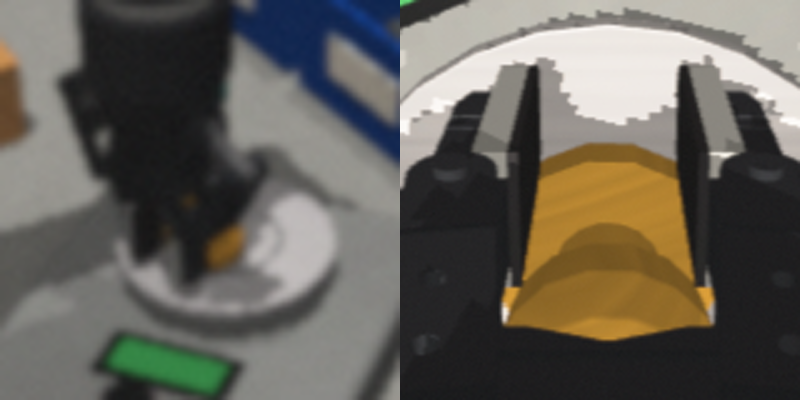

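The right half (wrist camera) shows the flange cradled evenly between the fingers. Its rear edge is at about wrist px (284,278) and the pan's near rim at about (282,229). I'll work out the offset from those two edges.

```bash
python3 - <<'E'
from h import *
d=snap('wrist');o=env.get_obs();R=o['eef_rot'];p=o['position']
f=lambda uv,z:R.T@(ray(d,uv,z)-p)*1000
print('flange rear',f((283,277.5),.083),'rim',f((280,229.5),.07),'(top row of dark lower band)',f((280,228.),.064))
# rim circle points
print(f((362,237),.07))
E
```

```text
flange rear [-0.692   2.5404 -7.5601] rim [ -2.1338 -15.8741   5.578 ] (top row of dark lower band) [ -2.1923 -14.6304  11.5684]
[ 37.1764 -12.069    5.691 ]
```

>>> jog_arm:
  deltas:
    - {"x":0,"y":0,"z":-1.5,"ax":0,"ay":0,"az":0}
    - {"x":0,"y":2,"z":0,"ax":0,"ay":0,"az":0}
    - {"x":0,"y":2,"z":0,"ax":0,"ay":0,"az":0}
    - {"x":0,"y":2,"z":0,"ax":0,"ay":0,"az":0}
    - {"x":0,"y":2,"z":0,"ax":0,"ay":0,"az":0}
    - {"x":0,"y":2,"z":0,"ax":0,"ay":0,"az":0}
    - {"x":0,"y":2,"z":0,"ax":0,"ay":0,"az":0}
    - {"x":0,"y":0,"z":0,"ax":0,"ay":0,"az":0}

```text
time: 6.7
position: [0.594, 0.104, 0.0758]
eef_rot: [[-0.195, 0.981, -0.008], [0.981, 0.195, 0.003], [0.004, -0.007, -1.0]]
contact_force: [-1.6, -0.2, -0.3]
finger_gap: 0.0258
```

```bash
python3 st.py
```

```text
6.7 [0.594  0.104  0.0758] 0.025771753195500825 [-1.632  -0.2435 -0.2608]
pan in tool [ 0.262  29.59    0.5734] [ 0.004 -0.007 -1.   ]
side valve (array([0.5933, 0.1708]), np.float64(43.0), np.int64(43)) valve in tool [65.6448 12.2531  0.9581]
```

>>> jog_arm:
  deltas:
    - {"x":0,"y":1.5,"z":0,"ax":0,"ay":0,"az":0}
    - {"x":0,"y":1,"z":0,"ax":0,"ay":0,"az":0}
    - {"x":0,"y":-4,"z":0,"ax":0,"ay":0,"az":0}
    - {"x":0,"y":-12,"z":0,"ax":0,"ay":0,"az":0}
    - {"x":0,"y":-20,"z":0,"ax":0,"ay":0,"az":0}
    - {"x":0,"y":-20,"z":-20,"ax":0,"ay":0,"az":0}
    - {"x":0,"y":-30,"z":-35,"ax":0,"ay":0,"az":0}
    - {"x":0,"y":-30,"z":-35,"ax":0,"ay":0,"az":0}

```text
time: 7.6
position: [0.4823, 0.0812, 0.1653]
eef_rot: [[-0.195, 0.981, -0.006], [0.981, 0.195, 0.003], [0.004, -0.005, -1.0]]
contact_force: [0.5, 1.1, 0.2]
finger_gap: 0.0258
```

```bash
cat > chk.py <<'E'
from loc import *
o=env.get_obs();print(o['time'],o['position'],o['finger_gap'],o['contact_force'])
out=[]
for n in('wrist','side','top'):
    d=snap(n); c=px(d,[.623,.110,.09]); x,y=c.astype(int); print(n,c)
    r=60 if n=='wrist' else 35
    I=cv2.cvtColor(d['color'],4)[max(y-r,0):y+r,max(x-r,0):x+r]; out.append(cv2.resize(I,(260,260),interpolation=cv2.INTER_CUBIC))
    print([p for p in pin(d,n,'valve') if abs(p[1][0]-.62)<.05 and abs(p[1][1]-.11)<.05])
    try:
        m=brass(d,c,r/2+3); print(fitpan(d),fitvalve(d,m,[.622,.11]))
    except Exception as e: print(e)
cv2.imwrite('pics/k_%d.png'%(o['time']*100),np.hstack(out))
E
python3 chk.py; ls -t pics|head -1
```

```text
7.6 [0.4823 0.0812 0.1653] 0.025780335068240765 [0.4966 1.1061 0.2299]
wrist [284.3362 390.2629]
[]
attempt to get argmax of an empty sequence
side [280.3616 184.0248]
[]
(array([0.6216, 0.1062]), np.float64(-26.811147689819336)) (array([0.6222, 0.1082]), np.float64(65.296875), np.int64(240))
top [240.7563 179.6627]
[]
(array([0.6227, 0.1111]), np.float64(-43.52082061767578)) (array([0.623, 0.11 ]), np.float64(135.4375), np.int64(190))
k_760.png
```

View pics/k_760.png

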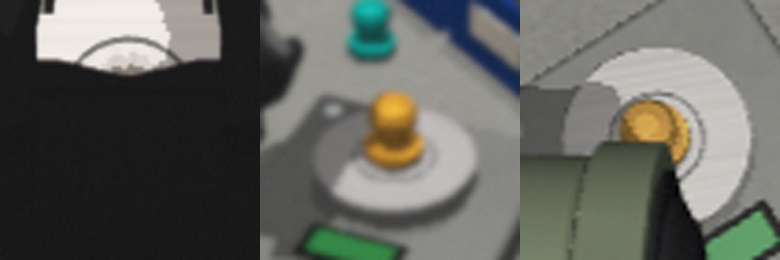

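The side and top crops show the valve upright, with the flange inside the ring. The side fit puts it about 0.6 to 2 mm from the pan centre. Next is the key: shut the fingers and hover over it.

>>> jog_arm:
  deltas:
    - {"x":-17,"y":8,"z":0,"ax":0,"ay":0,"az":0}
    - {"x":-17,"y":8,"z":0,"ax":0,"ay":0,"az":0}
    - {"x":-16,"y":8,"z":0,"ax":0,"ay":0,"az":0}
    - {"x":0,"y":0,"z":20,"ax":0,"ay":0,"az":0}
    - {"x":0,"y":0,"z":20,"ax":0,"ay":0,"az":0}
    - {"x":0,"y":0,"z":20,"ax":0,"ay":0,"az":0}
    - {"x":0,"y":0,"z":12,"ax":0,"ay":0,"az":0}
    - {"x":0,"y":0,"z":0,"ax":0,"ay":0,"az":0}
  grip: 0

```text
time: 8.7
position: [0.5214, 0.0343, 0.0802]
eef_rot: [[-0.195, 0.981, -0.013], [0.981, 0.195, 0.004], [0.007, -0.012, -1.0]]
contact_force: [-0.1, 0.4, -0.6]
finger_gap: 0.0
```

```bash
python3 - <<'E'
from loc import *
o=env.get_obs();R=o['eef_rot'];print(o['time'],o['position'],o['finger_gap'],R[2])
print('key in tool',R.T@(np.array([.5157,.0375,.067])-o['position'])*1000)
d=snap('side');c=px(d,[.623,.110,.09]);print(fitvalve(d,brass(d,c,20),[.622,.11]))
E
```

```text
8.7 [0.5214 0.0343 0.0802] 4.4246816401928967e-05 [ 0.0069 -0.0121 -0.9999]
key in tool [ 4.1474 -4.7648 13.3212]
(array([0.623 , 0.1089]), np.float64(88.640625), np.int64(217))
```

>>> jog_arm:
  deltas:
    - {"x":4,"y":-5,"z":0,"ax":0,"ay":0,"az":0}
    - {"x":0,"y":0,"z":6,"ax":0,"ay":0,"az":0}
    - {"x":0,"y":0,"z":5,"ax":0,"ay":0,"az":0}
    - {"x":0,"y":0,"z":3,"ax":0,"ay":0,"az":0}
    - {"x":0,"y":0,"z":3,"ax":0,"ay":0,"az":0}
    - {"x":0,"y":0,"z":2,"ax":0,"ay":0,"az":0}
    - {"x":0,"y":0,"z":2,"ax":0,"ay":0,"az":0}
    - {"x":0,"y":0,"z":1,"ax":0,"ay":0,"az":0}

```text
time: 9.55
position: [0.5177, 0.0374, 0.0608]
eef_rot: [[-0.195, 0.981, -0.008], [0.981, 0.196, 0.004], [0.005, -0.007, -1.0]]
contact_force: [-5.6, 0.1, 16.0]
finger_gap: 0.0005
```

The tool stopped at z = 0.0608 with 16 N upward. That matches the key being bottomed out (67 − 6 = 61 mm). I'll move up and clear.

>>> jog_arm:
  deltas:
    - {"x":0,"y":0,"z":-6,"ax":0,"ay":0,"az":0}
    - {"x":0,"y":0,"z":-20,"ax":0,"ay":0,"az":0}
    - {"x":0,"y":0,"z":-40,"ax":0,"ay":0,"az":0}
    - {"x":0,"y":-20,"z":-35,"ax":0,"ay":0,"az":0}
    - {"x":0,"y":-40,"z":-20,"ax":0,"ay":0,"az":0}
    - {"x":0,"y":-40,"z":0,"ax":0,"ay":0,"az":0}
    - {"x":0,"y":-30,"z":0,"ax":0,"ay":0,"az":0}
    - {"x":0,"y":0,"z":0,"ax":0,"ay":0,"az":0}

```text
time: 10.35
position: [0.3894, 0.0107, 0.1877]
eef_rot: [[-0.196, 0.981, -0.003], [0.981, 0.196, 0.003], [0.004, -0.003, -1.0]]
contact_force: [-0.0, 1.3, 0.4]
finger_gap: 0.0001
```

```bash
python3 chk.py; python3 - <<'E'
from h import *
for n in('top','side'):
    d=snap(n)
    for q in('weight','fitting','nut','key_top'): print(n,q,pin(d,n,q)[:1])
E
ls -t pics|head -1
```

```text
10.35 [0.3894 0.0107 0.1877] 6.202294477563178e-05 [-0.0044  1.2818  0.3629]
wrist [337.2003 461.6979]
[]
attempt to get argmax of an empty sequence
side [280.3616 184.0248]
[(0.73, array([0.6201, 0.1129, 0.0694]))]
(array([0.6219, 0.1068]), np.float64(-30.682767868041992)) (array([0.6222, 0.1082]), np.float64(67.921875), np.int64(237))
top [240.7563 179.6627]
[(0.79, array([0.6232, 0.1097, 0.0696]))]
(array([0.6228, 0.1109]), np.float64(-66.53697204589844)) (array([0.6225, 0.1103]), np.float64(45.234375), np.int64(281))
top weight [(0.53, array([ 0.4821,  0.1818, -0.0021]))]
top fitting [(0.63, array([ 0.7363,  0.0082, -0.0001]))]
top nut [(0.74, array([ 0.6145, -0.0545, -0.0009]))]
top key_top [(0.66, array([0.5174, 0.036 , 0.0689]))]
side weight [(0.76, array([0.4815, 0.1758, 0.0017]))]
side fitting [(0.64, array([ 0.7432,  0.003 , -0.0027]))]
side nut [(0.56, array([ 0.6086, -0.0627, -0.0009]))]
side key_top [(0.63, array([0.5162, 0.0381, 0.0707]))]
k_1035.png
```

```bash
python3 -c "
from plant import env
print(env.sign_off())"
```

```text
the job is handed in; nothing more can be done
None
```

The valve now stands centred inside the engraved ring, the key has been pressed, and the job is handed in. The arm took about 11 s of the 48 s allowed.

I nudged the valve about 25 mm to the pan's centre, with the slightly opened fingertips against its foot flange. The push readings were about 2–3 N. I then backed off, pressed the key with the shut fingers and moved clear.

Final checks:
- **Valve position:** the top camera puts its axis about 0.7 mm from the pan's centre and the side camera about 1.4 mm, against the 8 mm limit. It looked upright and inside the ring in the picture taken after centring. After the press I checked its position by fits only, without viewing another picture.
- **Key:** I inferred the press from the fingertips stopping at 60.8 mm, where a fully pressed key should be, with 16 N of resistance. I had no direct reading of the key's travel. Afterwards the cameras place its face at 69–71 mm, so it is released.
- **Bystanders:** the weight, fitting and nut are where they were, to within a few millimetres of detection noise. I didn't re-measure the tape, driver, carton and tin; the arm's path was planned clear of them.

One brief reading during the push showed 3 N upward on the tool, probably from brushing the pan or flange. It disappeared after I raised the tool slightly. Some automatic valve and pan fits failed where the arm blocked the view, and I ignored those.

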